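# Mix the layout-ink bottle and hold it up

### The job

Take the slim round bottle of marking-out ink from the steel tray and press it, upright, base down, into the cup of the press-to-run mixer until the sprung cup is fully down; keep it pressed there for two to three seconds. Then lift it out and finish while still holding it in the gripper: upright, motionless and touching nothing else, with its base at least 15 cm above the bench. Leave the jar, the tin and the V-block standing where they are.

Things in the scene. Friction and masses are not known exactly. Their poses are not given: they have to be found in the camera images.
- bottle: The ink bottle: slim, round, closed, white plastic with a black cap, about 160 g (may vary by a third). Straight body 40 mm in diameter up to 80 mm, sloping shoulder to 91 mm, cap 26 mm in diameter up to 112 mm, the overall height. It stands upright in one of three places in a row on the tray. Origin: centre of its underside; z up along its axis.
- tray: Flat steel tray, fixed to the bench, 116 mm (own x) by 300 mm (own y), floor 6 mm thick, lip 16 mm high all round (4 mm thick). Jar, tin and bottle stand in a row along its own y, about 95 mm apart, in any order. It is on the left or the right of the bench. Origin: centre of its underside, z up.
- mixer: Press-to-run bench mixer, fixed to the bench: grey housing 150 mm (own x) by 120 mm (own y), its top 75 mm above the bench, with a black control panel on its -x side and a round black rubber cup on top in the middle. It is on the other side from the tray. Origin: centre of its underside, z up.
- pad (a point): Centre of the cup's flat inner floor, on top of the mixer; it moves down with the cup. The floor is 100 mm above the bench when the cup is up, 92 mm when fully down. The cup is 62 mm in diameter inside, 74 mm outside; its rim stands 5 mm above its floor.
- mixer_head (a joint): How far the sprung cup is pressed down, in m: 0 up, 0.008 fully down (hard stop). It begins to move at about 4 N and is fully down at about 9 N, so the bottle's weight alone does not move it; it springs back by itself.
- jar: Bystander on the tray: squat wide jar, white with a black lid, 70 mm in diameter, 60 mm high. Origin: centre of its underside.
- tin: Bystander on the tray: flat-sided white can, 34 mm (own x) by 62 mm (own y), 88 mm high, with a 20 mm black cap, off-centre, up to 104 mm. Origin: centre of its underside.
- vblock: Bystander on the bench: dark steel V-block, 50 x 60 mm, 42 mm high, beyond the gap between tray and mixer. Origin: centre of its underside.
Things that resemble listed ones, but are neither listed nor needed, are in the scene too. What is shaped like the bottle but green or pink is not meant.

How it is judged:
By the outcome, as a careful person would: the job done as asked, in the order asked, and still so for the second after the job is handed in, while the arm keeps its last pose, push and grip.
It also fails if it takes over 54 s, if anything falls off the work surface, if the arm or the gripper's body presses on something with over 40 N, if the wrist force passes 120 N, or if a joint passes its speed limit or range.

### The arm

A 6-joint arm with a two-finger parallel gripper is mounted at the origin on the work surface. World frame = base frame: x ahead of the robot, y to its left, z up, the work surface at z = 0. Lengths are in m, angles in rad, forces in N, time in s.
With the tool pointing down it reaches from about 0.35 to 0.8 m from the base axis. Payload 7.3 kg.
Tool frame: the origin (TCP) lies between the finger pads; the fingertips stand 25 mm ahead of it and the grasp point (between the pads) lies 6 mm ahead of it (r.tip_extent is the distance from the TCP to the fingertips, in m); z points along the fingers, y is the direction in which the jaws open and shut (so a half turn about z gives the same grasp; the last joint's range is limited). The gripper opens to 85 mm and grips with 20 to 120 N. Pads are 22 mm wide; open, the fingers measure 114 mm over their backs; the gripper's body (76 mm by 85 mm) begins 54 mm behind the grasp point. The pads swing forward as they close: fully open they stand 13 mm farther back than shut.
Start: joints at [-1.422, 0.342, 1.524, -0, 1.275, -0.146], TCP at [0.153, -0.502, 0.256] pointing down, gripper open.
Joint ranges: [-2.53, 2.53], [-0.77, 2.02], [0.04, 2.7], [-1, 4.14], [0.28, 2.66], [-3.11, 3.11]. Speed limits (rad/s): [2.57, 2.57, 3.14, 3.14, 3.14, 3.14].

### API

Orientations are given as a unit quaternion [x, y, z, w].
In Python, from workcell import r, command_gripper, optics gives the robot as it stands. The module is installed in compiled form; this text tells all that it offers. Calls block until the motion is done:
- r.reach(position, orientation): joint-space move of the TCP to a pose.
- r.move_straight(position, orientation=None, speed=0.15, max_force=None): straight line of the TCP; orientation=None keeps the orientation; speed is the mean speed in m/s. With max_force (N) it stops when the force on the tool has changed by that much, and returns True; else False.
- r.movej(angles): joint-space move.
- command_gripper(opening, force=None): finger opening in m; force is the grip in N (None keeps the last); returns when the fingers have stopped.
- r.hold(seconds).
- r.solve_ik(position, orientation): joint angles nearest the present ones, or None.
- r.read_state(): the state.
- optics.get_image(name): name is "scene" or "side" or "wrist"; returns (picture, depth): 420x560x3 uint8, red, green, blue; 420x560 float32, m along the optical axis (not along the pixel's ray), 0 where there is no reading.
- optics.camera_model(name): a dict with "K" (3x3 intrinsics, pixels), "R" (3x3) and "t" (3): a world point X has camera coordinates R X + t; the wrist camera has in their place "tool_from_camera" (4x4, takes a point from camera to tool coordinates, whose origin is the TCP and whose axes are the flange's). Camera axes: x right, y down, z forward; pixel columns grow to the right and rows downward; lengths in m; the calibration is good to about 2 mm. A picture is of the moment at which its call begins: read the wrist's pose just before it. camera_model takes no time and is no camera call.
A pose or a line that the arm cannot do raises r.PlanningError and nothing moves.
- r.finish_job(): hands the job in, once; it reports no verdict.
The state is a dict: "time_s": time; "joint_positions": joint angles; "dq": joint speeds; "tau": joint torques, N m; "eef_pos": TCP position; "eef_rot": TCP orientation; "contact_force": force on the tool from outside, world axes, zero at the start; "torque": the same for the moment, N m; "grip_width": finger opening in m.
Only numpy, scipy, OpenCV 4.12 (cv2) and the standard library are available. Lean on these libraries where they do the work, as an engineer would, in place of code of your own. Each camera call takes 0.05 s, during which the arm holds its last target. There are 200 camera calls.

## Working session

There is one attempt and no reset: what is moved stays moved. The work goes in short steps, each a Python script; the robot and the scene stay as the last script left them, time stands still between calls to the robot, and variables do not carry over. Pictures are saved under pics/ and viewed, about 8 in all and at most 12, crops included, and the job is handed in when it is done.

```bash
mkdir -p pics; cat > h.py <<'E'
import numpy as np, cv2
from workcell import r, command_gripper, optics
def grab(n):
    s=r.read_state(); im,d=optics.get_image(n); np.savez(f'{n}.npz',im=im,d=d,p=s['eef_pos'],q=s['eef_rot']); return im,d
def save(n,im): cv2.imwrite(f'pics/{n}.png',cv2.cvtColor(im,cv2.COLOR_RGB2BGR))
def world(n,d):
    m=optics.camera_model(n); K=m['K']; v,u=np.mgrid[0:420,0:560]
    c=np.stack([(u-K[0][2])/K[0][0]*d,(v-K[1][2])/K[1][1]*d,d],-1)
    return (c-np.array(m['t']))@np.array(m['R'])
E
python3 - <<'E'
from h import *
a,_=grab('scene'); b,_=grab('side')
save('scene1',a); save('side1',b)
for n in('scene','side'):
    m=optics.camera_model(n); print(n,-np.array(m['R']).T@np.array(m['t']))
print(optics.camera_model('wrist')); s=r.read_state(); print(s['time_s'],s['eef_rot'],s['grip_width'],r.tip_extent)
E
```

```text
scene [ 1.14205177 -0.62834243  0.77159926]
side [0.31438009 0.71658103 0.64748185]
{'K': array([[339.38941112,   0.        , 284.33161165],
       [  0.        , 339.38941112, 207.79059543],
       [  0.        ,   0.        ,   1.        ]]), 'tool_from_camera': array([[ 6.44201548e-04, -9.48383073e-01, -3.17126365e-01,
         8.15151569e-02],
       [ 9.99999504e-01,  3.70232235e-04,  9.24171800e-04,
         4.16197572e-04],
       [-7.59058489e-04, -3.17126804e-01,  9.48382842e-01,
        -1.16909599e-01],
       [ 0.00000000e+00,  0.00000000e+00,  0.00000000e+00,
         1.00000000e+00]])}
0.1 [ 9.89155809e-01  1.46868314e-01  1.41395450e-05 -6.95930470e-04] 0.08545170619075555 0.025
```

View pics/scene1.png

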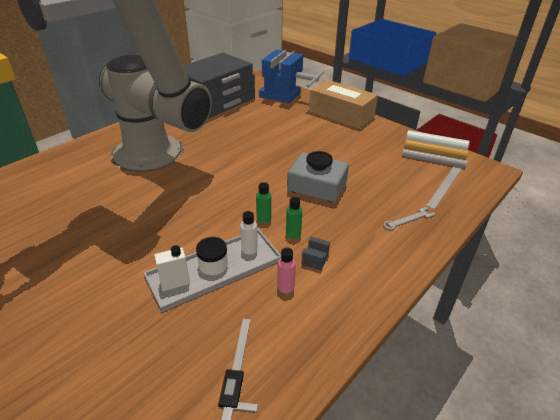

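View pics/side1.png

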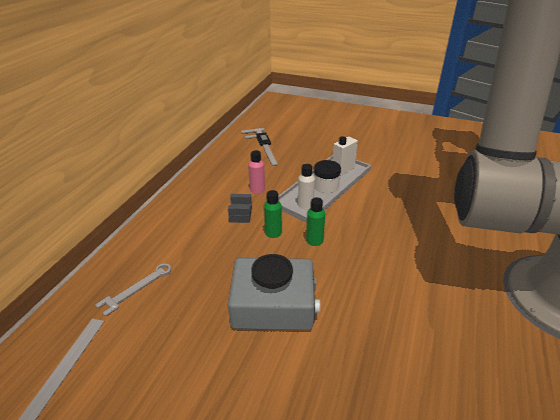

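Scene view: the tray is on the robot's right and the mixer is on its left, with its cup at (319,160). The candidates are:
- White slim round with a black cap at (249,233); the same one is at (306,187) in the side view.
- White flat-sided can, off-centre cap, at (172,268): the tin.
- Squat jar at (211,256).
- Green at (264,205) and (294,220), pink at (286,272): wrong colours.

The one at (249,233) fits. Next I'll confirm it in a crop and measure.

```bash
cat > m.py <<'E'
from h import *
def blobs(n,zlo,zhi,lo=(0.1,-0.7),hi=(0.85,0.7)):
    f=np.load(n+'.npz'); W=world(n,f['d']); im=f['im']
    return W,im,(f['d']>0)&(W[...,2]>zlo)&(W[...,2]<zhi)&(W[...,0]>lo[0])&(W[...,0]<hi[0])&(abs(W[...,1])<0.6)
for n in('scene','side'):
    W,im,m=blobs(n,0.025,0.16)
    k,l,st,c=cv2.connectedComponentsWithStats(m.astype(np.uint8))
    print(n)
    for i in range(1,k):
        if st[i,4]<60: continue
        P=W[l==i]; zt=np.percentile(P[:,2],98); T=P[P[:,2]>zt-.006]
        print(c[i].round(),st[i,4],'ztop %.3f'%zt,'top c',((T.min(0)+T.max(0))/2).round(3),'ext',np.ptp(P[:,:2],axis=0).round(3),'rgb',np.median(im[l==i],0))
# tray direction & mixer
W,im,m=blobs('side',0.069,0.079); P=W[m]; P=P[P[:,1]>-.05]
print('mixer top',cv2.minAreaRect(P[:,:2].astype(np.float32)))
W,im,m=blobs('side',0.098,0.112); P=W[m]; P=P[P[:,1]>.0]
print('cup',cv2.minEnclosingCircle(P[:,:2].astype(np.float32)))
im=np.load('side.npz')['im']; save('crop1',cv2.resize(im[130:260,220:380],None,fx=4,fy=4,interpolation=cv2.INTER_CUBIC))
E
python3 m.py
```

```text
scene
[321. 100.] 398 ztop 0.090 top c [0.252 0.592 0.09 ] ext [0.124 0.016] rgb [107.  81.  54.]
[318. 173.] 2096 ztop 0.105 top c [0.527 0.226 0.104] ext [0.172 0.157] rgb [84. 85. 82.]
[263. 200.] 439 ztop 0.113 top c [0.51  0.017 0.111] ext [0.037 0.036] rgb [32. 85. 40.]
[294. 215.] 473 ztop 0.113 top c [0.608 0.025 0.111] ext [0.038 0.037] rgb [32. 85. 40.]
[248. 231.] 540 ztop 0.119 top c [ 0.569 -0.097  0.117] ext [0.04  0.038] rgb [141. 132. 121.]
[211. 253.] 862 ztop 0.069 top c [ 0.545 -0.192  0.067] ext [0.071 0.07 ] rgb [33. 32. 33.]
[318. 243.] 193 ztop 0.044 top c [0.697 0.014 0.041] ext [0.052 0.032] rgb [63. 61. 58.]
[171. 265.] 994 ztop 0.110 top c [ 0.53  -0.273  0.109] ext [0.055 0.066] rgb [143. 135. 124.]
[286. 267.] 586 ztop 0.114 top c [ 0.712 -0.121  0.111] ext [0.04  0.038] rgb [144.  78.  91.]
[312. 255.] 200 ztop 0.044 top c [ 0.714 -0.03   0.042] ext [0.052 0.031] rgb [66.  63.  61.5]
side
[324. 182.] 2456 ztop 0.118 top c [ 0.54  -0.125  0.116] ext [0.098 0.357] rgb [102.5 122.   73.5]
[256. 169.] 487 ztop 0.114 top c [ 0.713 -0.12   0.112] ext [0.038 0.037] rgb [160.  85. 101.]
[272. 211.] 612 ztop 0.114 top c [0.608 0.026 0.112] ext [0.039 0.035] rgb [29. 96. 42.]
[240. 198.] 194 ztop 0.045 top c [ 0.715 -0.03   0.042] ext [0.05 0.03] rgb [63.5 63.  63. ]
[238. 209.] 213 ztop 0.045 top c [0.7   0.014 0.043] ext [0.051 0.031] rgb [63. 63. 63.]
[272. 291.] 5680 ztop 0.106 top c [0.528 0.226 0.104] ext [0.179 0.157] rgb [108.  105.5 102. ]
mixer top ((0.543153703212738, 0.15473820269107819), (0.15951290726661682, 0.2832523286342621), 12.135162353515625)
cup ((0.5506954193115234, 0.13338537514209747), 0.13413821160793304)
```

View pics/crop1.png

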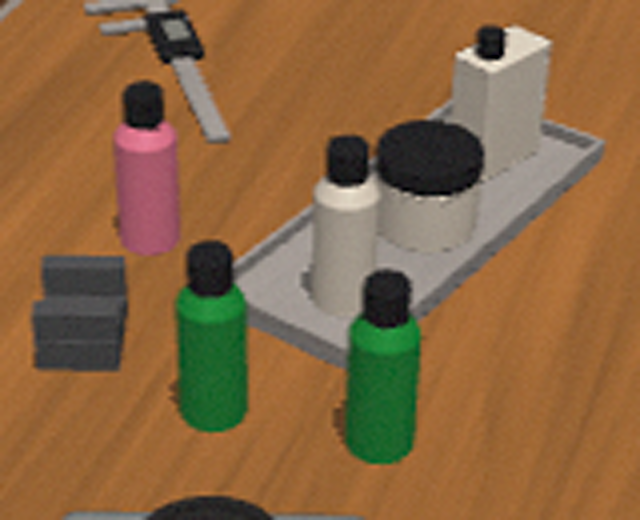

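The crop confirms it: slim, round and white with a black cap, at the mixer end of the tray. Its top measures z≈0.118 (6+112 mm) and its diameter about 40 mm. The cup is at (0.527, 0.226), and both views agree. I'll move above the bottle and refine with the wrist camera.

```bash
cat >> h.py <<'E'
from scipy.spatial.transform import Rotation as Ro
a=np.radians(75.8/2); Q=[np.cos(a),np.sin(a),0,0]
def wwrist(d,p,q):
    m=optics.camera_model('wrist'); K=m['K']; T=m['tool_from_camera']; v,u=np.mgrid[0:420,0:560]
    c=np.stack([(u-K[0][2])/K[0][0]*d,(v-K[1][2])/K[1][1]*d,d],-1)
    return (c@T[:3,:3].T+T[:3,3])@Ro.from_quat(q).as_matrix().T+p
E
python3 - <<'E'
from h import *
print(r.solve_ik([.569,-.097,.24],Q), r.solve_ik([.527,.226,.25],Q))
r.reach([.569,-.097,.24],Q)
im,d=grab('wrist'); save('w1',im); s=r.read_state()
W=wwrist(d,s['eef_pos'],s['eef_rot'])
near=np.hypot(W[...,0]-.569,W[...,1]+.097)<.035
for lo,hi in((.108,.13),(.04,.08)):
    P=W[near&(d>0)&(W[...,2]>lo)&(W[...,2]<hi)]
    print(len(P),P.min(0),P.max(0),cv2.minEnclosingCircle(P[:,:2].astype(np.float32)) if len(P) else'')
print(s['eef_pos'],s['time_s'])
E
```

```text
[-3.01601985e-01  4.50446748e-01  1.40181106e+00 -4.44089210e-16
  1.28933485e+00 -5.37652314e-02] [ 2.71486602e-01  4.35868216e-01  1.39703481e+00 -4.44089210e-16
  1.30868963e+00  5.19323356e-01]
956 [ 0.55737465 -0.10850339  0.10800515] [ 0.58299717 -0.08295553  0.11948098] ((0.5698270201683044, -0.09575528651475906), 0.013313371688127518)
342 [ 0.55445583 -0.09340321  0.04014924] [ 0.58976441 -0.07607825  0.07993738] ((0.572110116481781, -0.0885348916053772), 0.01841324009001255)
[ 0.56881753 -0.09801574  0.24003598] 2.2417
```

View pics/w1.png

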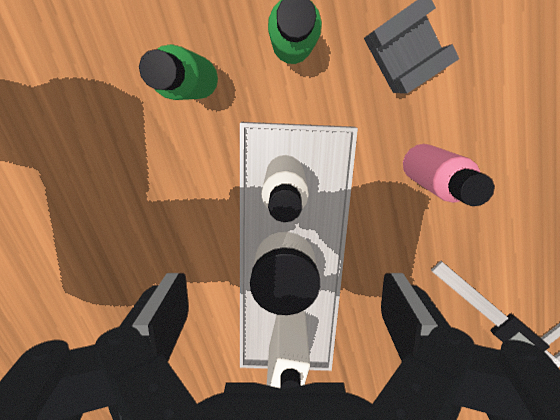

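The wrist view shows the bottle cap at (285,203), the jar at (285,281) and the tin at (290,375), with the jaws straddling the row. The measured cap is 26.6 mm across and centred at (0.570,-0.096). Both jaw paths are clear, so I'll grasp.

```bash
python3 - <<'E'
from h import *
r.reach([.570,-.096,.20],Q)
hit=r.move_straight([.570,-.096,.0775],Q,speed=.08,max_force=8); print('hit',hit, r.read_state()['eef_pos'])
if not hit:
    command_gripper(.03,60); s=r.read_state(); print('w',s['grip_width'],s['eef_pos'],s['contact_force'])
    r.move_straight([.570,-.096,.33],speed=.12); r.hold(.3)
    s=r.read_state(); print(s['grip_width'],s['eef_pos'],s['contact_force'],s['time_s'])
    im,d=grab('scene'); save('s2',im); im,d=grab('side'); save('d2',im)
E
```

```text
hit False [ 0.57028581 -0.09609045  0.07801644]
w 0.03842221686703778 [ 0.56995339 -0.09599467  0.07791324] [-1.87909401  1.05056726  4.74693394]
0.03857260593971668 [ 0.56997702 -0.09600899  0.32987851] [-0.03378936  0.37092817 -1.31560512] 7.2667
```

```bash
cat > t.py <<'E'
from h import *
def tilt():
    s=r.read_state(); p=s['eef_pos']
    for n in('scene','side'):
        im,d=grab(n); W=world(n,d); D=np.hypot(W[...,0]-p[0],W[...,1]-p[1]); h=W[...,2]-p[2]
        m=(d>0)&(D<.03)&(h<-.03)&(h>-.09); P=W[m]; C=np.array(optics.camera_model(n)['R']).T@-np.array(optics.camera_model(n)['t'])
        k=np.argsort(P[:,2]); c=[]
        for lo,hi in((-.07,-.055),(-.045,-.03)):
            H=P[(P[:,2]-p[2]>lo)&(P[:,2]-p[2]<hi)]
            A=np.c_[2*H[:,:2],np.ones(len(H))]; x=np.linalg.lstsq(A,(H[:,:2]**2).sum(1),rcond=None)[0]
            c.append([*(x[:2]-p[:2]),np.sqrt(x[2]+x[0]**2+x[1]**2)])
        print(n,len(P),'zmin rel',P[:,2].min()-p[2],'circ lo/hi (off x,y,r)',np.round(c,4).tolist())
        yield n,im
E
python3 - <<'E'
from h import *; from t import tilt
r.reach([.527,.226,.26],Q); r.hold(.3)
o=[im for _,im in tilt()]; s=r.read_state(); print(s['eef_pos'],s['contact_force'],s['time_s'])
save('s3',np.hstack([cv2.resize(o[0][60:260,240:400],(400,500)),cv2.resize(o[1][120:360,190:380],(400,500))]))
E
```

```text
scene 208 zmin rel -0.07286988875800399 circ lo/hi (off x,y,r) [[-0.0009, -0.0005, 0.0182], [0.0008, -0.0019, 0.0176]]
side 471 zmin rel -0.0711108373174695 circ lo/hi (off x,y,r) [[0.0001, 0.0005, 0.0195], [0.0001, 0.0007, 0.0194]]
[0.52721774 0.22555174 0.26007282] [ 0.23651387 -0.26595467 -2.07205552] 9.025
```

View pics/s3.png

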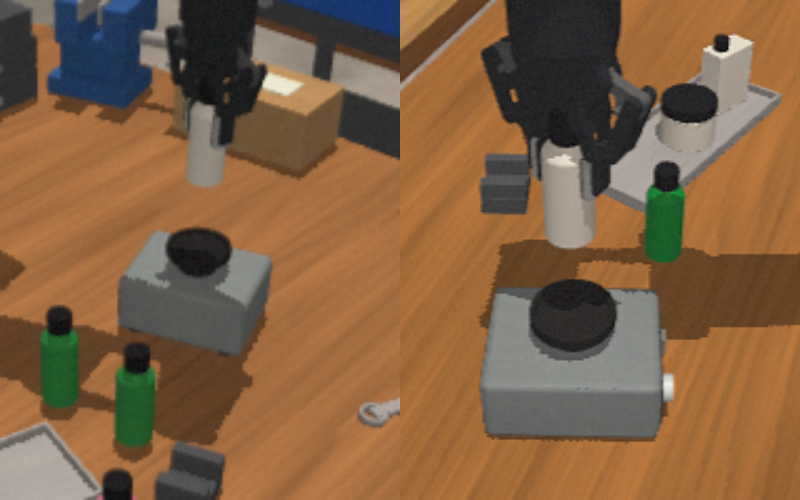

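Both views show the bottle hanging upright over the cup, with its base 72 mm below the TCP and its offset under 2 mm. The jar and tin are undisturbed. Now I'll find contact and press.

```bash
python3 - <<'E'
from h import *
def st(l): s=r.read_state(); print(l,round(s['time_s'],2),s['eef_pos'].round(4) if hasattr(s['eef_pos'],'round') else s['eef_pos'],np.round(s['contact_force'],2),round(s['grip_width'],4))
r.move_straight([.527,.226,.182],Q,speed=.08); st('above')
print(r.move_straight([.527,.226,.155],Q,speed=.02,max_force=3.0)); st('contact')
print(r.move_straight([.527,.226,.150],Q,speed=.02,max_force=16)); st('pressed')
r.hold(.2); st('p+.2')
E
```

```text
above 10.15 [0.5273 0.2261 0.1826] [ 0.29 -0.42 -1.29] 0.0386
True
contact 10.86 [0.527  0.226  0.1704] [1.67 0.21 3.13] 0.0383
True
pressed 11.38 [0.5271 0.2261 0.1641] [-1.15  0.35  7.76] 0.0386
p+.2 11.58 [0.527 0.226 0.164] [-1.19 -0.44  6.35] 0.0384
```

The force on the cup is only about 8 N, so it isn't fully down yet. I'll press further.

```bash
python3 - <<'E'
from h import *
def st(l): s=r.read_state(); print(l,round(s['time_s'],2),np.round(s['eef_pos'],4),np.round(s['contact_force'],2),round(s['grip_width'],4)); return s
for z in (.1625,.161,.1595,.158,.1565):
    h=r.move_straight([.527,.226,z],Q,speed=.03,max_force=30); r.hold(.1); s=st((z,h))
    if s['contact_force'][2]>17: break
E
```

```text
(0.1625, False) 11.93 [0.527  0.2261 0.1638] [-3.15 -1.72 12.53] 0.0383
(0.161, False) 12.28 [0.5271 0.2262 0.1637] [-6.61 -1.11 22.24] 0.0385
```

It is on the hard stop: z is unchanged at 0.1637 while the force rose to 22 N. Full depth began somewhere between 11.4 and 11.9 s, so I'll hold to about 14.0 s and then lift.

```bash
python3 - <<'E'
from h import *; from t import tilt
im,_=grab('side'); r.hold(1.65); s=r.read_state(); print(s['time_s'],s['eef_pos'],s['contact_force'])
r.move_straight([.527,.226,.20],Q,speed=.06); print(r.read_state()['time_s'])
r.move_straight([.527,.226,.32],Q,speed=.12); r.hold(.5)
o=[i for _,i in tilt()]; s=r.read_state(); print(s['time_s'],s['eef_pos'],s['contact_force'],s['grip_width'])
o[1][:, :]=o[1]
save('s4',np.hstack([cv2.resize(im[120:360,190:380],(266,400)),cv2.resize(o[1][60:360,190:380],(266,400)),cv2.resize(o[0][40:300,140:340],(266,400))]))
E
```

```text
13.9833 [0.52708602 0.22617976 0.16370727] [-5.75564639 -2.04550992 22.56867213]
14.7833
scene 225 zmin rel -0.07102083373672674 circ lo/hi (off x,y,r) [[0.0008, -0.0025, 0.017], [0.0001, -0.0009, 0.018]]
side 545 zmin rel -0.0707163238198443 circ lo/hi (off x,y,r) [[0.0001, 0.0005, 0.0194], [0.0001, 0.0011, 0.019]]
16.5333 [0.52700343 0.22600245 0.32002459] [-0.49718073 -0.33198926 -2.26267688] 0.038772386814824256
```

View pics/s4.png

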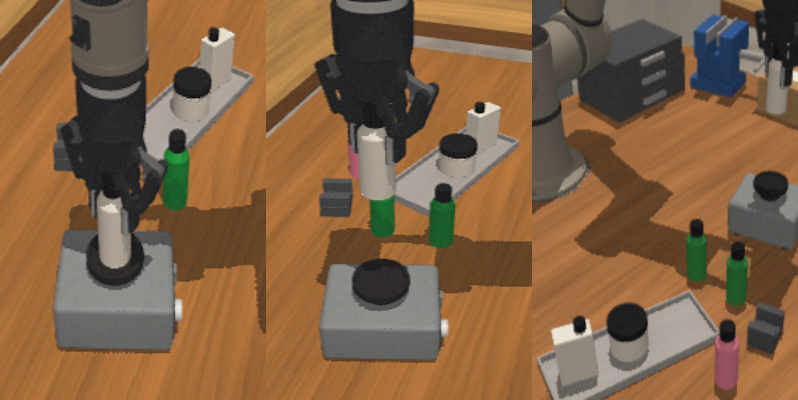

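The bottle is out of the cup, upright, with its base at about 0.25 m. The cup has sprung back and the bystanders are standing. Handing in.

```bash
python3 -c "
from h import *
r.hold(.3); s=r.read_state(); print(s['dq'],s['contact_force'],s['time_s']); r.finish_job()"
```

```text
[-0.0001029   0.00044027  0.00095137  0.00015916 -0.0002895  -0.00016449] [ 0.17761113 -0.32814027 -1.81060536] 16.8333
the job is handed in; nothing more can be done
```

I took the white ink bottle from the tray, pressed it upright into the mixer cup, lifted it out and handed the job in at 16.8 s with the bottle still in the gripper.

- **Press:** The cup was on its hard stop. The tool stayed at z ≈ 0.1637 m while the push rose from 12 to 22 N. My estimate of the time fully down is 2.2–2.8 s, because the start is only known to lie between 11.4 and 11.9 s. My first press stopped at about 8 N on the cup, so I pressed further to be sure.
- **Final state:** The bottle is upright and still, with only its own weight (about 2 N) on the wrist. Its base is about 25 cm above the bench. It did not visibly slip: the base was 71–73 mm below the tool before the press and 71 mm after.
- **Bystanders:** In the last pictures the jar, tin and V-block stand upright with no visible change. I did not measure their positions again. The cup looks sprung back up.
- **Disagreement:** The scene camera's circle fits on the bottle differed from the side camera's by 1–3 mm. I put this down to it seeing fewer points; the side view showed less than 1 mm of lean.

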